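# Clear rejected bearing housings from the inspection stand

### The arm

A 7-joint arm with a two-finger parallel gripper is mounted at the origin on the work surface. World frame = base frame: x ahead of the robot, y to its left, z up, the work surface at z = 0. Lengths are in mm, angles in rad, forces in N, time in s.
With the tool pointing down it reaches from about 400 to 875 mm from the base axis. Payload 4.4 kg.
Tool frame: the origin (TCP) lies at the very end of the fingers, on their centre line; the grasp point (between the pads) lies 19 mm behind it; z points along the fingers, y is the line along which they close (so a half turn about z gives the same grasp; the last joint's range is limited). The gripper opens to 85 mm and grips with 20 to 120 N. Pads are 22 mm wide; open, the fingers measure 114 mm over their backs; the gripper's body (76 mm by 85 mm) begins 54 mm behind the grasp point. The pads swing forward as they close: fully open they stand 13 mm farther back than shut.
Start: joints at [1.148, 0.628, 0.038, 1.517, -0.027, 0.996, -0.02], TCP at [227.059, -609.067, 208.113] pointing down, gripper open.
Joint ranges: [-3.06, 3.06], [-0.37, 2.12], [-1.25, 1.32], [0.18, 2.47], [-1.1, 4.24], [0.23, 1.98], [-2.94, 2.94]. Speed limits (rad/s): [2.57, 2.57, 3.14, 3.14, 3.14, 3.14, 3.14].

### API

Orientations are given as [roll, pitch, yaw] about the fixed x, y, z axes, in that order (R = Rz(yaw) Ry(pitch) Rx(roll)).
In Python, from cell import status, get_image, ctrl, models gives the robot as it stands.
- The arm moves only by the shell command python3 -m handwheel 'ROWS' [OPENING]. ROWS is JSON, a list of rows, each an object with "delta_pos": the shift along the world's x, y, z in cm, a list of three; "yaw": the turn about the world's z in rad. A call has 1 to 10 rows; each row shifts and turns the commanded pose from where the row before left it; what a row does not reach is not made up. A row lasts 1/12 s, in which the tool goes at most 41.7 mm and 7.16 degrees, less where a joint would pass 70% of its speed; a pose out of reach is approached as far as the arm can. A call is refused whole if a number of a shift passes 4.17 or a number of a turn 0.125, either way. A call with a gripper value outside its range is refused whole. OPENING is the opening, from -1 (shut) to 1 (fully open), set as the call begins (- or left out, the last holds). The fingers move at their own pace and stop on an object; the grip force is fixed at half the most. Time passes only in rows, so rows that do not move let the fingers close. It gives the time, the measured TCP pose, the force, the opening and the grip force at its end, in the units of the state.
- status.read_state(): the state, without advancing time (a new reading comes with each control period).
- get_image(name): name is "side" or "top" or "wrist"; returns a dict with "color" (420x560x3 uint8, red, green, blue), "z_map" (420x560 float32, mm along the optical axis (not along the pixel's ray), 0 where there is no reading), "fx", "fy", "cx", "cy" (pixels), "position" and "rotation" of the camera in the world; the wrist camera has in their place "hand_eye" (4x4, takes a point from camera to tool coordinates, whose origin is the TCP and whose axes are the flange's). Camera axes: x right, y up, looking along -z (the intrinsics and any distortion apply to the point x, -y, -z); pixel columns grow to the right and rows downward; lengths in mm; the calibration is good to about 2 mm. A picture is of the moment at which its call begins: read the wrist's pose just before it.
- ctrl.finish_job(): hands the job in; it is judged then, once.
Trained networks look in a picture, given as the dict that the camera call returned (one of the last four; its "shot" number tells which), for a name from the list of things; names that differ only in an ending like _2 or _b are one class to them, and where a whole thing is asked for, a point or a joint stands for the part that bears it (a point fixed in the world has none). Each returns a list of dicts, best first, with "score" (0 to 1); they miss things now and then, are a little off and sometimes report something else, mostly with a low value. They report only what shows in the picture. A call takes as long as a camera call. They do not tell look-alikes from the thing itself.
- models.boxes_of(picture, name): "rect" ([left, top, right, bottom] in pixels, round what is visible of it).
The state is a dict: "clock": time; "qpos": joint angles; "qd": joint speeds; "tau": joint torques, N m; "eef_pos": TCP position; "tool_rot": TCP orientation; "force": force on the tool from outside, world axes, zero at the start; "torque": the same for the moment, N m; "width": finger opening in mm; "gripper_force": force on a finger pad.
Only numpy, scipy, OpenCV 4.12 (cv2) and the standard library are available. Lean on these libraries where they do the work, as an engineer would, in place of code of your own. Each camera call takes 0.05 s, during which the arm holds its last target. There are 200 camera calls.

### The job

Finish this inspected batch. Push the two red-painted reject castings along their lanes, without lifting them, off the end of the stand into the red bin; on the two good castings press the green cap fully home, and leave those castings standing where they are. Do not disturb the other things on the bench.

Things in the scene. Friction and masses are not known exactly. Their poses are not given: they have to be found in the camera images.
- stand: fixed inspection stand, 252 x 170 x 60 mm (x, y, z), flat top 60 mm above its origin (centre of underside). Five blue rails along its y, 6 mm wide, 12 mm high above the top, at x = -120, -60, 0, 60, 120 mm, form four lanes 54 mm clear, open at both ends; one casting stands in each, in random order. The bin stands against its -y end (y = -85 mm)
- bin: open red reject bin fixed at the -y end of the stand, across the ends of all lanes; 252 x 130 mm (x, y) outside, walls 5 mm, inner floor 8 mm high; the wall beside the stand is 50 mm high (10 mm below the stand's top), the other three 70 mm. Origin: centre of its underside; axes parallel to the stand's
- reject_a: round grey iron bearing housing, upright: flange 48 mm diameter and 12 mm high, above it a boss 34 mm diameter up to 36 mm; about 0.26 kg. Origin: centre of its underside, z up; its yaw is arbitrary. A REJECT: the boss top is painted red, with a red stripe across the flange, and it has no cap
- reject_b: round grey iron bearing housing, upright: flange 48 mm diameter and 12 mm high, above it a boss 34 mm diameter up to 36 mm; about 0.26 kg. Origin: centre of its underside, z up; its yaw is arbitrary. A REJECT: the boss top is painted red, with a red stripe across the flange, and it has no cap
- good_a: round grey iron bearing housing, upright: flange 48 mm diameter and 12 mm high, above it a boss 34 mm diameter up to 36 mm; about 0.26 kg. Origin: centre of its underside, z up; its yaw is arbitrary. A GOOD part: not painted, a green plastic cap stands in the top of its boss
- good_b: round grey iron bearing housing, upright: flange 48 mm diameter and 12 mm high, above it a boss 34 mm diameter up to 36 mm; about 0.26 kg. Origin: centre of its underside, z up; its yaw is arbitrary. A GOOD part: not painted, a green plastic cap stands in the top of its boss
- cap_a (a joint): sliding travel of the green cap in good casting good_a, in m: 0 to 0.004 at the start (the head's underside stands 10 to 6 mm above the boss top), 0.010 fully home (the head's underside on the boss top, the head's top 41 mm above the stand's top). Stiff: about 6 N moves it, and it stays where it is left
- cap_a_top (a point): centre of the top face of the green cap's head (head 32 mm diameter, 5 mm thick) on good casting good_a; z up
- cap_b (a joint): sliding travel of the green cap in good casting good_b, in m: 0 to 0.004 at the start (the head's underside stands 10 to 6 mm above the boss top), 0.010 fully home (the head's underside on the boss top, the head's top 41 mm above the stand's top). Stiff: about 6 N moves it, and it stays where it is left
- cap_b_top (a point): centre of the top face of the green cap's head (head 32 mm diameter, 5 mm thick) on good casting good_b; z up
- screwdriver: bystander: screwdriver lying on the bench to the left, clear of the stand; origin on its axis's underside, x along the blade
- wrench: bystander: wrench lying on the bench to the right, clear of the bin; origin at its underside, x along it
- oil_can: bystander: blue-labelled can, 60 mm diameter, 130 mm high, standing to the right; origin: centre of its underside
Things that resemble listed ones, but are neither listed nor needed, are in the scene too. Leave any turquoise look-alike of the good_b alone. Leave any brown look-alike of the good_a alone.

How it is judged (in metres and radians):
At the end, for the whole second after the job is handed in: Both red-painted castings lie at rest in the red bin (origin inside its outline, under 58 mm above its underside, any attitude); both good castings stand upright (0.1 rad), at rest, within 30 mm of their start, their caps home to within 1.5 mm (joint above 0.0085) (x of reject_a in the frame of bin between -0.125 and 0.125 m and y of reject_a in the frame of bin between -0.065 and 0.065 m and z of reject_a in the frame of bin between -0.005 and 0.058 m and linear speed of each of reject_a, good_a, reject_b, good_b below 0.03 m/s and distance of each of good_a, good_b from where it was at the start of the episode below 0.03 m and angle between each of good_a, good_b's own z axis and vertical below 0.1 rad and value of joint each of cap_a, cap_b above 0.0085 m and x of reject_b in the frame of bin between -0.125 and 0.125 m and y of reject_b in the frame of bin between -0.065 and 0.065 m and z of reject_b in the frame of bin between -0.005 and 0.058 m); the robot touches nothing.
It fails at once if a reject is lifted (its underside centre more than 25 mm above the stand's top) instead of being slid (z of any of reject_a, reject_b in the frame of stand above 0.085 m).
It fails at once if a good casting is pushed more than 30 mm from its place (distance of any of good_a, good_b from where it was at the start of the episode above 0.03 m).
It fails at once if the screwdriver, wrench or oil can is moved more than 40 mm (distance of any of screwdriver, wrench, oil_can from where it was at the start of the episode above 0.04 m).
It also fails if it takes over 51 s, if anything falls off the work surface, if the arm or the gripper's body presses on something with over 40 N, if the wrist force passes 120 N, or if a joint passes its speed limit or range.

## Working session

There is one attempt and no reset: what is moved stays moved. The work goes in short steps, Python scripts to look and compute and a shell command to move; the robot and the scene stay as the last step left them, time stands still between calls to the robot, and variables do not carry over. Pictures are saved under pics/ and viewed, at most 10 in all, crops included, and the job is handed in when it is done.

```bash
mkdir -p pics; ls; python3 - <<'E'
from cell import status,get_image,models
import cv2,numpy as np,pickle
s=status.read_state();print({k:s[k] for k in('clock','eef_pos','tool_rot','force','width')})
t=get_image('top');d=get_image('side')
pickle.dump((t,d),open('shots.pkl','wb'))
for n,i in(('top',t),('side',d)):
    cv2.imwrite(f'pics/{n}0.png',i['color'][:,:,::-1]);print(n,i['position'],np.round(i['rotation'],3).tolist(),i['fx'],i['cx'],i['cy'],[k for k in i])
    for o in('stand','bin','reject_a','good_a','cap_a_top'):
        print(o,[(np.round(b['rect']).tolist(),round(b['score'],2)) for b in models.boxes_of(i,o)])
E
```

```text
pics
{'clock': 0.0, 'eef_pos': array([ 226.84404207, -608.41715191,  207.18821274]), 'tool_rot': array([-3.13970644e+00,  1.91623804e-05,  3.56815892e-01]), 'force': array([-0.34058947, -0.27526927, -0.49044261]), 'width': 85.4807080645171}
top [ 330.37610712  -66.43255123 1323.81547237] [0.18, 0.026, -1.558] 497.98432557499063 278.9603953130931 205.51998278684226 ['color', 'z_map', 'fx', 'fy', 'cx', 'cy', 'position', 'rotation', 'shot']
stand [([228.0, 163.0, 303.0, 269.0], 0.66)]
bin [([292.0, 152.0, 360.0, 259.0], 0.84), ([223.0, 163.0, 304.0, 266.0], 0.65)]
reject_a [([260.0, 242.0, 284.0, 258.0], 0.51), ([252.0, 219.0, 271.0, 238.0], 0.48)]
good_a [([240.0, 171.0, 261.0, 189.0], 0.82), ([196.0, 191.0, 216.0, 209.0], 0.78), ([233.0, 138.0, 252.0, 158.0], 0.74), ([244.0, 197.0, 264.0, 212.0], 0.55)]
cap_a_top [([197.0, 192.0, 210.0, 202.0], 0.43)]
side [-211.21858197  688.1076394   889.15037266] [0.935, 0.016, -2.35] 515.872888260024 272.090935189212 209.52466322993735 ['color', 'z_map', 'fx', 'fy', 'cx', 'cy', 'position', 'rotation', 'shot']
stand [([201.0, 199.0, 322.0, 292.0], 0.96)]
bin [([242.0, 182.0, 349.0, 253.0], 0.85)]
reject_a [([284.0, 234.0, 305.0, 253.0], 0.87), ([259.0, 226.0, 276.0, 247.0], 0.8)]
good_a [([190.0, 257.0, 209.0, 287.0], 0.8), ([218.0, 209.0, 239.0, 230.0], 0.78), ([200.0, 198.0, 323.0, 289.0], 0.6), ([188.0, 214.0, 203.0, 239.0], 0.57), ([238.0, 217.0, 259.0, 242.0], 0.55)]
cap_a_top [([197.0, 258.0, 208.0, 268.0], 0.48)]
```

```bash
python3 - <<'E'
import cv2
a=cv2.imread('pics/top0.png')[110:300,150:400];b=cv2.imread('pics/side0.png')[170:310,150:390]
cv2.imwrite('pics/topc.png',cv2.resize(a,None,fx=3.1,fy=3.1,interpolation=2));cv2.imwrite('pics/sidec.png',cv2.resize(b,None,fx=3.3,fy=3.3,interpolation=2))
E
```

```text
(no output)
```

View pics/topc.png

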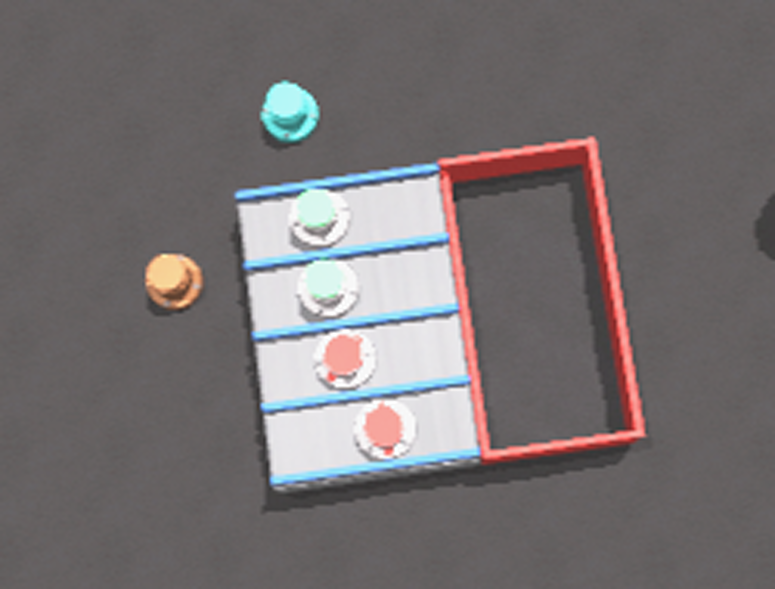

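View pics/sidec.png

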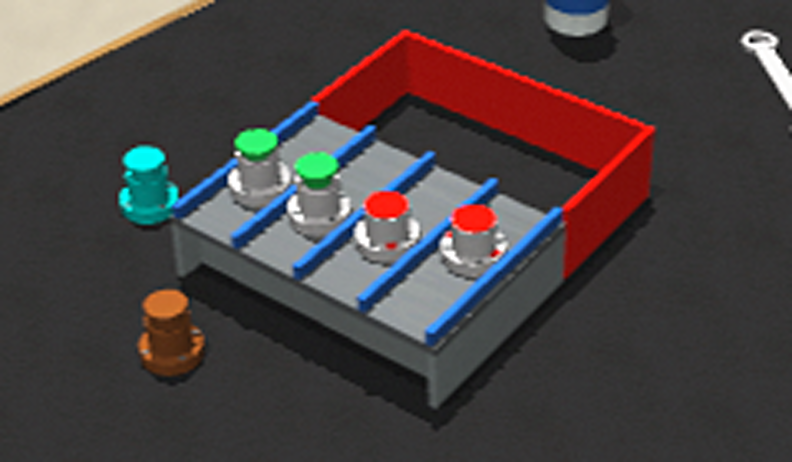

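View pics/top0.png

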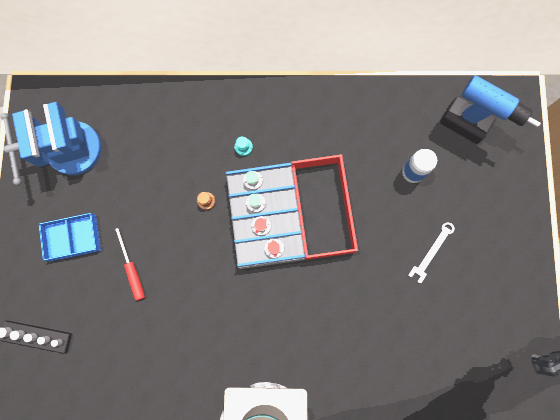

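The top crop shows two green-capped castings in the far lanes, at full-image pixels (253,180) and (256,203). The two red-painted rejects are in the near lanes at (261,225) and (274,248), with the bin to the right (world -y). The look-alikes are turquoise at (243,146) and brown at (206,201), both off the stand. The side crop, which served as the close check, agrees: bright green caps at (228,213) and (246,221), red tops at (267,232) and (293,237). Next I'll measure.

```bash
python3 - <<'E'
import pickle,numpy as np,cv2
t,d=pickle.load(open('shots.pkl','rb'))
from scipy.spatial.transform import Rotation as R
def rot(i):
    r=np.array(i['rotation']);return R.from_euler('xyz',r).as_matrix() if r.ndim==1 else r
def ray(i,u,v):return rot(i)@np.array([(u-i['cx'])/i['fx'],-(v-i['cy'])/i['fy'],-1])
def pts(i,m):
    v,u=np.nonzero(m&(i['z_map']>0));z=i['z_map'][v,u]
    P=np.stack([(u-i['cx'])/i['fx']*z,-(v-i['cy'])/i['fy']*z,-z],1)
    return P@rot(i).T+i['position']
def blobs(i,lo,hi,win):
    h=cv2.cvtColor(i['color'],cv2.COLOR_RGB2HSV);m=cv2.inRange(h,lo,hi)
    w=np.zeros_like(m);w[win[1]:win[3],win[0]:win[2]]=1;m*=w
    n,l,s,c=cv2.connectedComponentsWithStats(m)
    return [(c[k],l==k,s[k,4]) for k in range(1,n) if 30<s[k,4]<400]
res={}
for name,lo,hi in(('green',(50,40,80),(80,255,255)),('red',(0,90,80),(8,255,255))):
    A=blobs(t,lo,hi,(240,165,290,262));B=blobs(d,lo,hi,(210,200,310,250))
    A.sort(key=lambda b:b[0][1]);B.sort(key=lambda b:b[0][0])
    for n,i,L in(('top',t,A),('side',d,B)):
        for c,m,s in L:
            P=pts(i,m);print(name,n,c.round(1),s,'depth xyz',np.median(P,0).round(1))
    for a,b in zip(A,B):
        r1,r2=ray(t,*a[0]),ray(d,*b[0])
        M=np.stack([r1,-r2],1);k,*_=np.linalg.lstsq(M,np.array(d['position'])-t['position'],rcond=None)
        p1=t['position']+k[0]*r1;p2=d['position']+k[1]*r2
        print(name,'triang',((p1+p2)/2).round(1),'gap',np.linalg.norm(p1-p2).round(1))
# blue rails
for n,i,w in(('top',t,(222,155,310,275)),('side',d,(198,195,325,295))):
    h=cv2.cvtColor(i['color'],cv2.COLOR_RGB2HSV);m=cv2.inRange(h,(100,110,100),(118,255,255))>0
    q=np.zeros_like(m);q[w[1]:w[3],w[0]:w[2]]=1;P=pts(i,m&q);P=P[P[:,2]>62]
    rc=cv2.minAreaRect(P[:,:2].astype(np.float32));print(n,'rails rect',rc,'z',np.median(P[:,2]))
    g=(i['color'].max(2).astype(int)-i['color'].min(2)<25)&(i['color'].min(2)>(150 if n=='top' else 90))&q;Q=pts(i,g);Q=Q[(Q[:,2]>50)&(Q[:,2]<68)];print('grey z',np.median(Q[:,2]),len(Q))
    if n=='top':
        for rr in(-1,): 
            k=np.polyfit(P[:,1],P[:,0],1);print(k)
E
```

```text
green side [227.2 213.3] 106 depth xyz [622.3  40.7 105.9]
green side [245.5 221. ] 116 depth xyz [562.4  33.1 109.4]
red top [260.2 223.8] 105 depth xyz [505.7  15.   97.4]
red top [273.5 247.7] 115 depth xyz [446.5 -20.   98.3]
red side [256.6 203.1] 144 depth xyz [ 676.7 -108.    31.1]
red side [266.7 231.6] 93 depth xyz [505.5  15.9  96.5]
red side [293.4 235.8] 94 depth xyz [448.1 -18.6  96.6]
red side [298.8 203.9] 210 depth xyz [ 592.7 -200.2   19.8]
red triang [507.2  20.8 181.3] gap 35.0
red triang [471.    3.  104.6] gap 67.0
top rails rect ((537.4006958007812, 7.803497314453125), (247.190185546875, 169.4480438232422), 8.71808910369873) z 70.55767664504958
grey z 61.15812944981235 3749
[2.38388019e-01 5.60916218e+02]
side rails rect ((537.5274658203125, 7.299346923828125), (251.87294006347656, 174.32379150390625), 9.053956985473633) z 71.33534431655357
grey z 59.68944703193637 1968
```

```bash
python3 - <<'E'
import pickle,numpy as np,cv2
from scipy.spatial.transform import Rotation as R
t,d=pickle.load(open('shots.pkl','rb'))
def rot(i):
    r=np.array(i['rotation']);return R.from_euler('xyz',r).as_matrix() if r.ndim==1 else r
def ray(i,u,v):return rot(i)@np.array([(u-i['cx'])/i['fx'],-(v-i['cy'])/i['fy'],-1])
def blob(i,lo,hi,w):
    h=cv2.cvtColor(i['color'][w[1]:w[3],w[0]:w[2]],cv2.COLOR_RGB2HSV);m=cv2.inRange(h,lo,hi)
    v,u=np.nonzero(m);z=i['z_map'][w[1]:w[3],w[0]:w[2]][v,u];u=u+w[0];v=v+w[1]
    P=np.stack([(u-i['cx'])/i['fx']*z,-(v-i['cy'])/i['fy']*z,-z],1)@rot(i).T+i['position']
    return (u.mean(),v.mean()),P
a=np.radians(8.9)
G=((40,20,80),(90,255,255));Rd=((0,90,80),(8,255,255))
for n,c,w1,w2 in(('g1',G,(240,168,265,192),(215,205,238,226)),('g2',G,(243,193,268,213),(237,212,257,232)),('r1',Rd,(250,215,271,236),(256,224,277,246)),('r2',Rd,(262,238,286,258),(284,228,305,250))):
    (p,P),(q,Q)=blob(t,*c,w1),blob(d,*c,w2)
    r1,r2=ray(t,*p),ray(d,*q);k=np.linalg.lstsq(np.stack([r1,-r2],1),np.array(d['position'])-t['position'],rcond=None)[0]
    x=(t['position']+k[0]*r1+d['position']+k[1]*r2)/2;g=np.linalg.norm(t['position']+k[0]*r1-d['position']-k[1]*r2)
    rel=x[:2]-[537.5,7.5];loc=[rel@[np.cos(a),np.sin(a)],rel@[-np.sin(a),np.cos(a)]]
    print(n,np.round(p,1),np.round(q,1),len(P),len(Q),'tri',x.round(1),'gap',g.round(1),'local',np.round(loc,1),'dz',np.median(P,0).round(1),np.median(Q,0).round(1))
E
```

```text
g1 [251.2 176.7] [227.2 213.3] 122 107 tri [625.3  39.5 103. ] gap 0.5 local [91.7 18. ] dz [623.7  39.2 107.6] [622.6  40.5 105.8]
g2 [253.9 199.4] [245.4 220.9] 122 126 tri [566.   31.  105.7] gap 0.3 local [31.8 18.8] dz [565.6  30.5 111.3] [562.7  32.9 108.9]
r1 [260.  224.2] [266.8 232.6] 111 101 tri [505.7  15.5  93.2] gap 0.4 local [-30.2  12.8] dz [505.4  15.1  97.2] [504.4  16.5  96.5]
r2 [273.5 247.7] [293.6 236.5] 115 102 tri [447.5 -18.9  93.9] gap 1.0 local [-93.  -12.1] dz [446.4 -20.   98.3] [447.4 -17.5  96.4]
```

Triangulated heights are about 94 to 98 mm for the reject tops (96 expected) and 103 to 111 mm for the caps (105 to 111 expected). Every part sits in its lane and the stand yaw is 0.155 rad. I'll move above the farthest green cap with the gripper shut.

```bash
python3 -m handwheel '[{"delta_pos":[2.5,4.05,0],"yaw":-0.1},{"delta_pos":[2.5,4.05,0],"yaw":-0.1},{"delta_pos":[2.5,4.05,0],"yaw":0},{"delta_pos":[2.5,4.05,0],"yaw":0},{"delta_pos":[2.5,4.05,0],"yaw":0},{"delta_pos":[2.5,4.05,0],"yaw":0},{"delta_pos":[2.5,4.05,0],"yaw":0},{"delta_pos":[2.5,4.05,0],"yaw":0}]' -1
python3 -m handwheel '[{"delta_pos":[2.5,4.05,0],"yaw":0},{"delta_pos":[2.5,4.05,0],"yaw":0},{"delta_pos":[2.5,4.05,0],"yaw":0},{"delta_pos":[2.5,4.05,0],"yaw":0},{"delta_pos":[2.5,4.05,0],"yaw":0},{"delta_pos":[2.5,4.05,0],"yaw":0},{"delta_pos":[2.5,4.05,0],"yaw":0},{"delta_pos":[0,0,0],"yaw":0},{"delta_pos":[0,0,0],"yaw":0}]'
```

```text
clock: 1.27
eef_pos: [403.0, -323.7, 208.4]
tool_rot: [3.141, -0.001, 0.157]
force: [1.4, 0.1, -0.1]
width: -0.2
gripper_force: 0.0
clock: 2.02
eef_pos: [556.6, -73.7, 207.9]
tool_rot: [-3.141, -0.001, 0.163]
force: [-0.2, -0.5, 0.6]
width: 0.0
gripper_force: 0.0
```

```bash
python3 -m handwheel '[{"delta_pos":[1.7,2.85,0],"yaw":0},{"delta_pos":[1.7,2.85,0],"yaw":0},{"delta_pos":[1.7,2.85,0],"yaw":0},{"delta_pos":[1.65,2.8,0],"yaw":0},{"delta_pos":[0,0,-2.5],"yaw":0},{"delta_pos":[0,0,-2.5],"yaw":0},{"delta_pos":[0,0,-2],"yaw":0},{"delta_pos":[0,0,-1],"yaw":0},{"delta_pos":[0,0,0],"yaw":0},{"delta_pos":[0,0,0],"yaw":0}]'
python3 - <<'E'
from cell import get_image
import cv2,pickle
i=get_image('side');cv2.imwrite('pics/s1.png',cv2.resize(i['color'][120:310,150:390,::-1],None,fx=3.1,fy=3.1,interpolation=2))
E
```

```text
clock: 2.85
eef_pos: [622.9, 35.0, 128.4]
tool_rot: [3.141, 0.0, 0.155]
force: [0.0, -0.3, 0.5]
width: -0.0
gripper_force: 0.0
```

View pics/s1.png

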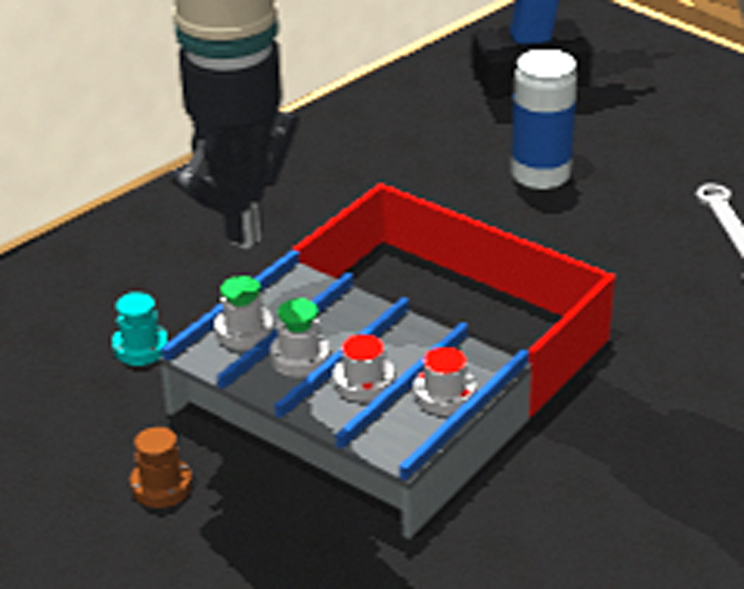

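The shut fingers hang over the far green cap (finger tips at crop (243,245), cap at (241,291)). I'll correct y by about 4.5 mm and press in slow steps.

```bash
python3 -m handwheel '[{"delta_pos":[0.15,0.45,0],"yaw":0},{"delta_pos":[0,0,-1],"yaw":0},{"delta_pos":[0,0,-0.6],"yaw":0},{"delta_pos":[0,0,-0.3],"yaw":0},{"delta_pos":[0,0,-0.2],"yaw":0},{"delta_pos":[0,0,-0.2],"yaw":0},{"delta_pos":[0,0,-0.2],"yaw":0},{"delta_pos":[0,0,-0.2],"yaw":0},{"delta_pos":[0,0,0],"yaw":0}]'
```

```text
clock: 3.65
eef_pos: [624.1, 40.7, 100.8]
tool_rot: [3.142, 0.001, 0.157]
force: [0.6, 1.3, 0.8]
width: -0.3
gripper_force: 0.0
```

```bash
python3 -m handwheel '[{"delta_pos":[0,0,-0.1],"yaw":0},{"delta_pos":[0,0,0],"yaw":0},{"delta_pos":[0,0,0],"yaw":0}]';python3 -m handwheel '[{"delta_pos":[0,0,-0.1],"yaw":0},{"delta_pos":[0,0,0],"yaw":0},{"delta_pos":[0,0,0],"yaw":0}]'
```

```text
clock: 3.9
eef_pos: [624.4, 40.8, 100.2]
tool_rot: [3.142, -0.0, 0.157]
force: [-0.6, 0.4, 0.1]
width: -0.2
gripper_force: 0.0
clock: 4.15
eef_pos: [624.3, 40.8, 99.1]
tool_rot: [3.142, 0.0, 0.157]
force: [-1.4, -0.8, 0.5]
width: -0.1
gripper_force: 0.0
```

```bash
python3 - <<'E'
from cell import get_image
import cv2,numpy as np
i=get_image('side');t=get_image('top')
a=cv2.resize(i['color'][150:270,190:290,::-1],(400,480),interpolation=2)
b=cv2.resize(t['color'][150:270,200:300,::-1],(400,480),interpolation=2)
cv2.imwrite('pics/s2.png',np.hstack([a,b]))
E
```

```text
(no output)
```

View pics/s2.png

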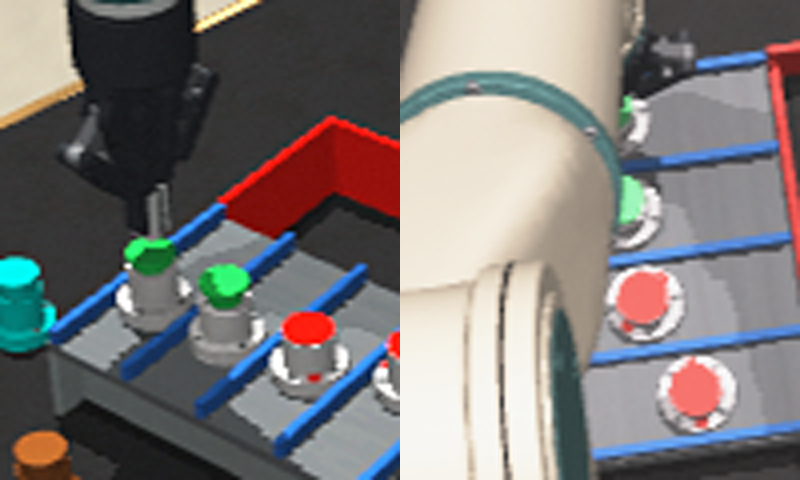

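```bash
python3 - <<'E'
from cell import get_image,status
import cv2,numpy as np,pickle
from scipy.spatial.transform import Rotation as R
i=get_image('side');w=get_image('wrist');pickle.dump((i,w),open('s3.pkl','wb'))
rt=R.from_euler('xyz',i['rotation']).as_matrix() if np.ndim(i['rotation'])==1 else np.array(i['rotation'])
def pts(u,v):
    z=i['z_map'][v,u];return np.stack([(u-i['cx'])/i['fx']*z,-(v-i['cy'])/i['fy']*z,-z],-1)@rt.T+i['position']
h=cv2.cvtColor(i['color'],cv2.COLOR_RGB2HSV);m=cv2.inRange(h,(40,60,40),(90,255,255))
for x0,y0,x1,y1 in((215,205,238,226),(237,212,257,232)):
    v,u=np.nonzero(m[y0:y1,x0:x1]);P=pts(u+x0,v+y0);print(len(u),(u.mean()+x0).round(1),(v.mean()+y0).round(1),np.percentile(P,[10,50,90],axis=0).round(1).tolist())
for v in range(200,216,2):
    u=np.array([222,225,228,231,234]);P=pts(u,np.full(5,v));print(v,P.round(0).tolist(),i['color'][v,u].tolist())
cv2.imwrite('pics/w1.png',w['color'][:,:,::-1]);print(w['hand_eye'],status.read_state()['eef_pos'])
E
```

```text
99 227.0 213.3 [[611.8, 24.8, 94.3], [623.6, 41.2, 105.7], [636.7, 52.3, 107.9]]
116 245.6 220.8 [[552.5, 18.5, 98.4], [563.0, 32.8, 109.3], [576.6, 41.9, 112.0]]
200 [[606.0, 67.0, 168.0], [614.0, 52.0, 156.0], [613.0, 43.0, 152.0], [615.0, 33.0, 146.0], [769.0, -101.0, 1.0]] [[26, 28, 31], [22, 23, 27], [121, 122, 120], [93, 94, 95], [54, 53, 54]]
202 [[626.0, 53.0, 145.0], [615.0, 52.0, 150.0], [611.0, 46.0, 149.0], [613.0, 34.0, 142.0], [767.0, -99.0, -3.0]] [[28, 30, 31], [22, 24, 28], [122, 124, 121], [100, 102, 101], [55, 54, 55]]
204 [[-211.0, 688.0, 889.0], [617.0, 50.0, 142.0], [615.0, 43.0, 139.0], [612.0, 36.0, 137.0], [759.0, -92.0, -3.0]] [[24, 24, 28], [25, 25, 26], [125, 125, 123], [84, 85, 84], [54, 52, 53]]
206 [[623.0, 56.0, 135.0], [617.0, 51.0, 136.0], [613.0, 45.0, 135.0], [611.0, 37.0, 132.0], [749.0, -83.0, -1.0]] [[22, 23, 27], [24, 25, 27], [125, 126, 125], [79, 81, 79], [54, 49, 44]]
208 [[765.0, -51.0, 0.0], [619.0, 50.0, 129.0], [614.0, 44.0, 128.0], [749.0, -71.0, -2.0], [662.0, -13.0, 73.0]] [[63, 62, 63], [35, 28, 35], [125, 122, 123], [51, 44, 46], [5
[... 190 characters left out ...]
[34, 85, 164]]
212 [[633.0, 50.0, 109.0], [631.0, 42.0, 106.0], [626.0, 36.0, 105.0], [623.0, 29.0, 103.0], [656.0, -7.0, 66.0]] [[50, 255, 122], [41, 236, 95], [16, 96, 36], [17, 98, 39], [19, 55, 77]]
214 [[630.0, 53.0, 106.0], [623.0, 49.0, 107.0], [620.0, 42.0, 105.0], [612.0, 38.0, 107.0], [656.0, -6.0, 60.0]] [[32, 225, 87], [23, 98, 40], [23, 102, 43], [19, 100, 39], [85, 93, 86]]
[[ 5.80972579e-04  9.59111677e-01  2.83027303e-01  7.03770126e+01]
 [ 9.99999575e-01 -7.59773662e-04  5.21983063e-04 -4.68115005e-01]
 [ 7.15676741e-04  2.83026879e-01 -9.59111711e-01 -1.66050289e+02]
 [ 0.00000000e+00  0.00000000e+00  0.00000000e+00  1.00000000e+00]] [624.34772773  40.75672153  99.14639482]
```

View pics/w1.png

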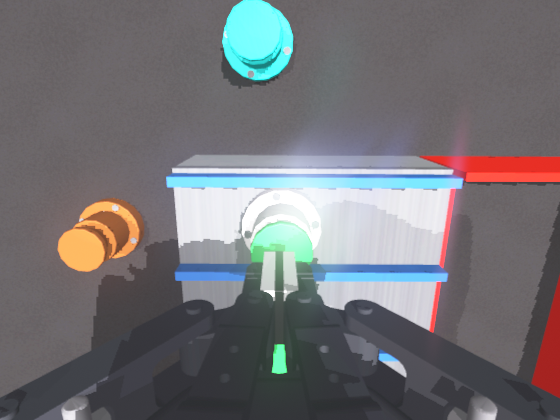

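The wrist view shows the fingertips at (280,255), centred over the cap at (282,245). The side depth puts their lower end at z≈126 while the reported TCP is 99. So the real tip is about 25 mm above the TCP and the cap has not been touched. I'll go on down by feel.

```bash
python3 -m handwheel '[{"delta_pos":[0,0,-0.7],"yaw":0},{"delta_pos":[0,0,-0.6],"yaw":0},{"delta_pos":[0,0,0],"yaw":0}]';python3 -m handwheel '[{"delta_pos":[0,0,-0.2],"yaw":0},{"delta_pos":[0,0,-0.2],"yaw":0},{"delta_pos":[0,0,0],"yaw":0}]';python3 -m handwheel '[{"delta_pos":[0,0,-0.2],"yaw":0},{"delta_pos":[0,0,0],"yaw":0}]'
```

```text
clock: 4.6
eef_pos: [623.1, 40.7, 84.4]
tool_rot: [-3.141, 0.003, 0.157]
force: [0.1, -0.5, 0.2]
width: -0.3
gripper_force: 0.0
clock: 4.85
eef_pos: [624.1, 40.8, 82.0]
tool_rot: [-3.142, 0.001, 0.157]
force: [0.7, -0.8, 0.2]
width: 0.2
gripper_force: 0.0
clock: 5.02
eef_pos: [624.2, 40.7, 80.3]
tool_rot: [-3.142, 0.0, 0.157]
force: [-2.1, 0.2, 2.9]
width: -0.2
gripper_force: 1.5
```

```bash
python3 -m handwheel '[{"delta_pos":[0,0,-0.2],"yaw":0},{"delta_pos":[0,0,0],"yaw":0}]';python3 -m handwheel '[{"delta_pos":[0,0,-0.2],"yaw":0},{"delta_pos":[0,0,0],"yaw":0}]';python3 -m handwheel '[{"delta_pos":[0,0,-0.2],"yaw":0},{"delta_pos":[0,0,0],"yaw":0}]'
```

```text
clock: 5.18
eef_pos: [624.2, 40.7, 78.3]
tool_rot: [-3.142, 0.0, 0.157]
force: [-0.7, 0.2, 3.8]
width: -0.2
gripper_force: 1.8
clock: 5.35
eef_pos: [624.3, 40.8, 77.8]
tool_rot: [-3.141, -0.0, 0.157]
force: [-4.9, -0.4, 14.0]
width: 0.1
gripper_force: 7.2
clock: 5.52
eef_pos: [624.4, 40.8, 77.7]
tool_rot: [-3.141, -0.001, 0.157]
force: [-9.1, -0.5, 26.7]
width: -0.2
gripper_force: 13.4
```

Hard stop at TCP z=77.7 after about 4 mm of travel, so cap 1 is home and the tip offset is about 23 mm. Now the second cap.

```bash
python3 -m handwheel '[{"delta_pos":[0,0,2],"yaw":0},{"delta_pos":[0,0,2],"yaw":0},{"delta_pos":[-3,-0.45,0],"yaw":0},{"delta_pos":[-3,-0.45,0],"yaw":0},{"delta_pos":[0,0,0],"yaw":0},{"delta_pos":[0,0,0],"yaw":0}]'
```

```text
clock: 6.02
eef_pos: [563.0, 31.4, 114.2]
tool_rot: [3.142, 0.001, 0.156]
force: [0.4, -0.7, -0.1]
width: 0.2
gripper_force: 0.0
```

```bash
python3 - <<'E'
from cell import get_image
import cv2,numpy as np
from scipy.spatial.transform import Rotation as R
i=get_image('side')
rt=R.from_euler('xyz',i['rotation']).as_matrix() if np.ndim(i['rotation'])==1 else np.array(i['rotation'])
h=cv2.cvtColor(i['color'],cv2.COLOR_RGB2HSV);m=cv2.inRange(h,(40,60,40),(90,255,255))
for x0,y0,x1,y1 in((215,205,238,226),(237,212,257,232)):
    v,u=np.nonzero(m[y0:y1,x0:x1]);u+=x0;v+=y0;z=i['z_map'][v,u]
    P=np.stack([(u-i['cx'])/i['fx']*z,-(v-i['cy'])/i['fy']*z,-z],-1)@rt.T+i['position'];print(len(u),u.mean().round(1),v.mean().round(1),np.percentile(P,[10,50,90],axis=0).round(1).tolist())
E
```

```text
97 227.3 214.7 [[612.0, 22.6, 94.8], [623.5, 39.8, 100.1], [638.8, 51.1, 102.3]]
115 245.5 220.8 [[552.6, 18.1, 97.5], [562.6, 32.6, 109.3], [575.7, 42.0, 111.9]]
```

Cap 1's top now reads about 101 mm, which is home. I'll press cap 2.

```bash
python3 -m handwheel '[{"delta_pos":[0.1,0.05,-1.2],"yaw":0},{"delta_pos":[0,0,-1],"yaw":0},{"delta_pos":[0,0,-0.3],"yaw":0},{"delta_pos":[0,0,-0.2],"yaw":0},{"delta_pos":[0,0,0],"yaw":0}]';python3 -m handwheel '[{"delta_pos":[0,0,-0.2],"yaw":0},{"delta_pos":[0,0,-0.2],"yaw":0},{"delta_pos":[0,0,-0.2],"yaw":0},{"delta_pos":[0,0,0],"yaw":0}]';python3 -m handwheel '[{"delta_pos":[0,0,-0.2],"yaw":0},{"delta_pos":[0,0,0],"yaw":0},{"delta_pos":[0,0,0],"yaw":0}]'
```

```text
clock: 6.48
eef_pos: [565.3, 32.4, 86.1]
tool_rot: [-3.141, 0.001, 0.157]
force: [-0.8, 0.4, -0.3]
width: 0.1
gripper_force: 0.0
clock: 6.82
eef_pos: [565.6, 32.3, 81.1]
tool_rot: [-3.142, -0.0, 0.157]
force: [0.1, -0.3, 1.9]
width: 0.1
gripper_force: 1.0
clock: 7.07
eef_pos: [565.5, 32.3, 79.2]
tool_rot: [-3.142, -0.0, 0.157]
force: [-1.0, 0.5, 2.2]
width: -0.1
gripper_force: 1.6
```

```bash
python3 -m handwheel '[{"delta_pos":[0,0,-0.2],"yaw":0},{"delta_pos":[0,0,0],"yaw":0},{"delta_pos":[0,0,0],"yaw":0}]';python3 -m handwheel '[{"delta_pos":[0,0,-0.2],"yaw":0},{"delta_pos":[0,0,0],"yaw":0}]';python3 -m handwheel '[{"delta_pos":[0,0,-0.15],"yaw":0},{"delta_pos":[0,0,0],"yaw":0}]'
```

```text
clock: 7.32
eef_pos: [565.6, 32.4, 77.8]
tool_rot: [-3.142, -0.001, 0.157]
force: [-1.0, 0.3, 9.6]
width: 0.1
gripper_force: 4.4
clock: 7.48
eef_pos: [565.6, 32.4, 77.6]
tool_rot: [-3.141, -0.001, 0.157]
force: [-6.1, -0.8, 24.7]
width: -0.0
gripper_force: 12.1
clock: 7.65
eef_pos: [565.7, 32.4, 77.5]
tool_rot: [-3.141, -0.002, 0.157]
force: [-10.1, 0.2, 36.1]
width: 0.1
gripper_force: 17.6
```

Cap 2 is home. Next I'll go behind reject 1, to (498.5, 62).

```bash
python3 -m handwheel '[{"delta_pos":[0,0,2.2],"yaw":0},{"delta_pos":[0,0,2.3],"yaw":0},{"delta_pos":[-3.4,1.5,0],"yaw":0},{"delta_pos":[-3.35,1.5,0],"yaw":0},{"delta_pos":[0,0,0],"yaw":0},{"delta_pos":[0,0,-2.5],"yaw":0},{"delta_pos":[0,0,0],"yaw":0},{"delta_pos":[0,0,0],"yaw":0}]'
```

```text
clock: 8.32
eef_pos: [496.9, 62.0, 92.8]
tool_rot: [3.141, 0.003, 0.157]
force: [-0.6, 0.2, 0.3]
width: 0.2
gripper_force: 0.0
```

```bash
python3 -m handwheel '[{"delta_pos":[0.1,0,-1.5],"yaw":0},{"delta_pos":[0,0,-1.5],"yaw":0},{"delta_pos":[0,0,-1],"yaw":0},{"delta_pos":[0,0,-0.7],"yaw":0},{"delta_pos":[0,0,0],"yaw":0},{"delta_pos":[0,0,0],"yaw":0}]'
python3 - <<'E'
from cell import get_image
import cv2,numpy as np
i=get_image('side');t=get_image('top')
a=cv2.resize(i['color'][170:290,200:300,::-1],(400,480),interpolation=2)
b=cv2.resize(t['color'][150:270,220:320,::-1],(400,480),interpolation=2)
cv2.imwrite('pics/s4.png',np.hstack([a,b]))
E
```

```text
clock: 8.82
eef_pos: [498.9, 62.1, 46.6]
tool_rot: [3.142, 0.0, 0.156]
force: [-0.5, -0.3, 0.5]
width: 0.1
gripper_force: 0.0
```

View pics/s4.png

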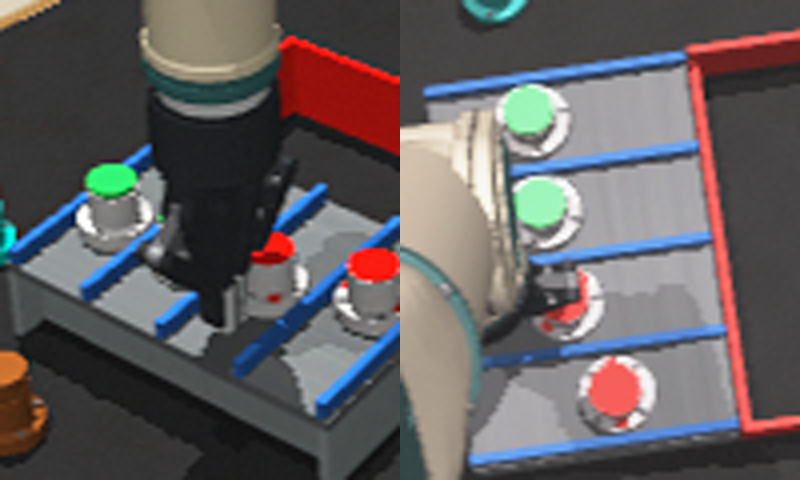

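The fingers are down in lane 2 behind reject 1: finger at side crop (230,305), casting at (272,280). The knuckles are clear above it, and both caps look seated. Push.

```bash
python3 -m handwheel '[{"delta_pos":[0.08,-0.5,-0.15],"yaw":0},{"delta_pos":[0.12,-0.8,0],"yaw":0},{"delta_pos":[0.15,-1,0],"yaw":0},{"delta_pos":[0.16,-1,0],"yaw":0},{"delta_pos":[0.16,-1,0],"yaw":0},{"delta_pos":[0.16,-1,0],"yaw":0},{"delta_pos":[0.16,-1,0],"yaw":0},{"delta_pos":[0.16,-1,0],"yaw":0}]'
```

```text
clock: 9.58
eef_pos: [510.6, -11.3, 45.3]
tool_rot: [-3.141, -0.0, 0.157]
force: [-1.2, 4.7, 5.0]
width: 0.0
gripper_force: 2.6
```

```bash
python3 -m handwheel '[{"delta_pos":[0.15,-1,0],"yaw":0},{"delta_pos":[0.15,-1,0],"yaw":0},{"delta_pos":[0.15,-1,0],"yaw":0},{"delta_pos":[0.15,-1,0],"yaw":0},{"delta_pos":[0.15,-1,0],"yaw":0},{"delta_pos":[0.15,-1,0],"yaw":0},{"delta_pos":[0.15,-1,0],"yaw":0},{"delta_pos":[0.15,-0.6,0],"yaw":0},{"delta_pos":[0,0,0],"yaw":0},{"delta_pos":[0,0,0],"yaw":0}]'
python3 - <<'E'
from cell import get_image
import cv2,numpy as np
i=get_image('side');t=get_image('top')
a=cv2.resize(i['color'][150:270,230:350,::-1],(400,400),interpolation=2)
b=cv2.resize(t['color'][150:270,240:360,::-1],(400,400),interpolation=2)
cv2.imwrite('pics/s5.png',np.hstack([a,b]))
E
```

```text
clock: 10.42
eef_pos: [522.2, -87.6, 44.9]
tool_rot: [3.141, 0.0, 0.155]
force: [0.1, -0.3, -0.9]
width: -0.2
gripper_force: 0.0
```

View pics/s5.png

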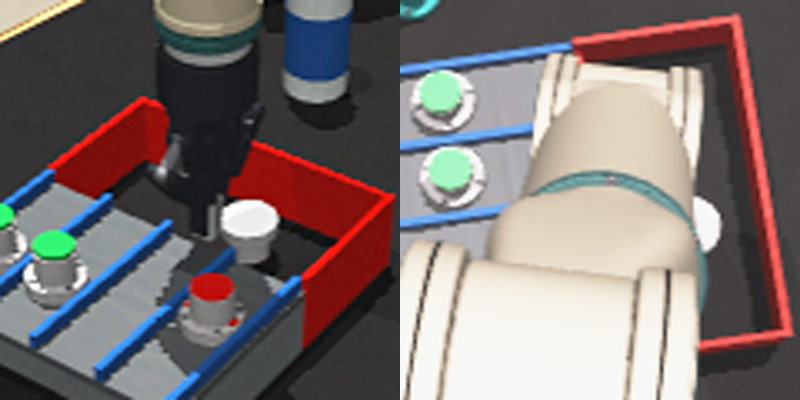

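Reject 1 lies upside down in the bin at side crop (250,230), so its origin is about 44 mm high, under the 58 mm limit. Reject 2 is at side crop (212,305). I'll go behind it at (441.7, 31).

```bash
python3 -m handwheel '[{"delta_pos":[0,0,2.5],"yaw":0},{"delta_pos":[0,0,2.5],"yaw":0},{"delta_pos":[0,0,2.5],"yaw":0},{"delta_pos":[-2.7,4,0],"yaw":0},{"delta_pos":[-2.7,4,0],"yaw":0},{"delta_pos":[-2.65,3.85,0],"yaw":0},{"delta_pos":[0,0,0],"yaw":0},{"delta_pos":[0,0,-1.5],"yaw":0},{"delta_pos":[0,0,0],"yaw":0},{"delta_pos":[0,0,0],"yaw":0}]'
```

```text
clock: 11.35
eef_pos: [451.6, 17.0, 104.9]
tool_rot: [-3.142, 0.002, 0.158]
force: [-0.3, -0.8, -0.0]
width: 0.1
gripper_force: 0.0
```

```bash
python3 -m handwheel '[{"delta_pos":[-0.5,0.75,0],"yaw":0},{"delta_pos":[-0.5,0.75,0],"yaw":0},{"delta_pos":[0,0,-1],"yaw":0},{"delta_pos":[0,0,0],"yaw":0},{"delta_pos":[0,0,0],"yaw":0}]'
```

```text
clock: 11.77
eef_pos: [441.6, 32.0, 95.2]
tool_rot: [-3.141, 0.001, 0.157]
force: [-0.1, -0.7, -0.5]
width: -0.3
gripper_force: 0.0
```

```bash
python3 -m handwheel '[{"delta_pos":[0,0,-1.5],"yaw":0},{"delta_pos":[0,0,-1.5],"yaw":0},{"delta_pos":[0,0,-1],"yaw":0},{"delta_pos":[0,0,-1],"yaw":0},{"delta_pos":[0,0,0],"yaw":0},{"delta_pos":[0,0,0],"yaw":0}]'
```

```text
clock: 12.27
eef_pos: [442.0, 31.6, 45.2]
tool_rot: [3.142, 0.001, 0.156]
force: [-0.1, -0.1, -0.1]
width: 0.0
gripper_force: 0.0
```

```bash
python3 -m handwheel '[{"delta_pos":[0.08,-0.5,0],"yaw":0},{"delta_pos":[0.12,-0.8,0],"yaw":0},{"delta_pos":[0.15,-1,0],"yaw":0},{"delta_pos":[0.16,-1,0],"yaw":0},{"delta_pos":[0.16,-1,0],"yaw":0},{"delta_pos":[0.16,-1,0],"yaw":0}]'
python3 -m handwheel '[{"delta_pos":[0.16,-1,0],"yaw":0},{"delta_pos":[0.16,-1,0],"yaw":0},{"delta_pos":[0.16,-1,0],"yaw":0},{"delta_pos":[0.16,-1,0],"yaw":0},{"delta_pos":[0.16,-1,0],"yaw":0},{"delta_pos":[0.16,-1,0],"yaw":0},{"delta_pos":[0.16,-1,0],"yaw":0},{"delta_pos":[0,-0.6,0],"yaw":0},{"delta_pos":[0,0,0],"yaw":0},{"delta_pos":[0,0,0],"yaw":0}]'
python3 -m handwheel '[{"delta_pos":[0,0,2.5],"yaw":0},{"delta_pos":[0,0,3],"yaw":0},{"delta_pos":[0,0,3],"yaw":0},{"delta_pos":[-1,-3.5,3],"yaw":0},{"delta_pos":[-1,-4,0],"yaw":0},{"delta_pos":[-1,-4,0],"yaw":0},{"delta_pos":[-1,-4,0],"yaw":0},{"delta_pos":[0,-4,0],"yaw":0},{"delta_pos":[0,-4,0],"yaw":0},{"delta_pos":[0,0,0],"yaw":0}]'
```

```text
clock: 12.77
eef_pos: [450.8, -21.4, 45.7]
tool_rot: [-3.14, -0.001, 0.157]
force: [-0.9, 6.5, 6.0]
width: -0.2
gripper_force: 3.3
clock: 13.6
eef_pos: [461.3, -98.1, 45.0]
tool_rot: [3.141, 0.0, 0.155]
force: [0.5, -0.3, 0.3]
width: -0.1
gripper_force: 0.0
clock: 14.43
eef_pos: [421.3, -337.7, 156.8]
tool_rot: [3.135, -0.0, 0.147]
force: [0.3, -0.4, 1.2]
width: 0.0
gripper_force: 0.0
```

```bash
python3 - <<'E'
from cell import get_image
import cv2,numpy as np
from scipy.spatial.transform import Rotation as R
i=get_image('side');t=get_image('top')
rt=R.from_euler('xyz',i['rotation']).as_matrix() if np.ndim(i['rotation'])==1 else np.array(i['rotation'])
h=cv2.cvtColor(i['color'],cv2.COLOR_RGB2HSV);m=cv2.inRange(h,(40,60,40),(90,255,255))
for x0,y0,x1,y1 in((215,205,238,226),(237,212,257,232)):
    v,u=np.nonzero(m[y0:y1,x0:x1]);u+=x0;v+=y0;z=i['z_map'][v,u]
    P=np.stack([(u-i['cx'])/i['fx']*z,-(v-i['cy'])/i['fy']*z,-z],-1)@rt.T+i['position'];print(len(u),np.percentile(P,[10,50,90],axis=0).round(1).tolist())
a=cv2.resize(i['color'][165:295,190:355,::-1],None,fx=2.42,fy=2.42,interpolation=2)
b=cv2.resize(t['color'][140:270,200:365,::-1],None,fx=2.42,fy=2.42,interpolation=2)
cv2.imwrite('pics/s6.png',np.hstack([a,b]))
E
```

```text
97 [[611.6, 24.3, 94.7], [623.8, 39.3, 99.8], [639.2, 52.5, 101.9]]
98 [[552.4, 17.4, 96.7], [564.4, 31.9, 100.1], [577.5, 43.1, 101.9]]
```

View pics/s6.png

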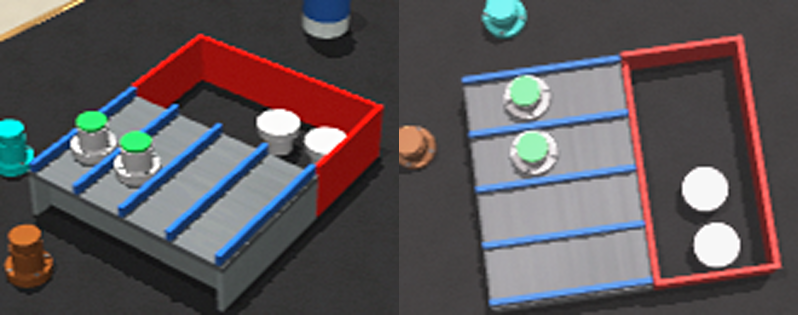

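Both rejects lie in the bin, at top crop (705,190) and (717,245). Both good castings stand in place with cap tops at about 101 mm, and the arm is clear. Handing in.

```bash
python3 -m handwheel '[{"delta_pos":[0,0,0],"yaw":0},{"delta_pos":[0,0,0],"yaw":0},{"delta_pos":[0,0,0],"yaw":0},{"delta_pos":[0,0,0],"yaw":0}]'; python3 -c "
from cell import ctrl;print(ctrl.finish_job())"
```

```text
clock: 14.87
eef_pos: [423.2, -326.8, 156.7]
tool_rot: [-3.141, -0.0, 0.159]
force: [0.1, 0.3, 0.2]
width: 0.0
gripper_force: 0.0
the job is handed in; nothing more can be done
None
```

The job is handed in at about 15 s: both red rejects are in the bin, both green caps are pressed home on castings standing in place, and the arm never went near the bystanders or look-alikes; the hand-in returned no verdict.

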